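# Scan the stock label and park the scanner

## Task

Pick up the handheld scanner that stands on the worktop and aim it squarely at the label on the sloping lid of the wider ingredient bin, its open hood about 8 cm from the label, and hold it there still for two seconds. Then park the scanner upright on its charger, its hood lowered (not dropped) over the upright post until it is fully down, and let go. The scanner must not touch the bins, and the other kitchen things on the worktop must stay where they are.

Things in the scene. Friction and masses are not known exactly. Their poses are not given: they have to be found in the camera images.
- scanner: Handheld scanner, round, 172 mm tall, 0.15 to 0.31 kg, standing on its open hood. Origin: centre of the hood's open rim; z runs up the handle; it looks out along -z. Grey hood: z 0 to 58 mm, outer diameter 60 mm, hollow 51 mm in diameter, 48 mm deep. Black cone to z 76 mm. Black round handle, diameter 40 mm, z 76 to 164 mm: grip it at z about 115 mm, across any diameter.
- scanner_spot (a point): Point on the scanner's line of sight, 80 mm in front of the centre of the hood's rim (scanner z = -80 mm): best when it lies on the label's centre.
- wide_label: Paper label with black bars, 55 mm up the slope by 85 mm across, on the sloping lid of the wider ingredient bin. Origin: centre of the label, on the lid's surface. z points straight out of the label (35 degrees from vertical, leaning to the bin's front, which faces roughly the robot); x runs up the slope, y across it.
- wide_bin: The wider of two fixed white ingredient bins with grey sloping lids: 190 mm across (y), 220 mm deep (x), 209 mm high at the back. Origin: centre of its underside; the front (at x = -110 mm) faces -x and is 90 mm high; from there the lid slopes up at 35 degrees to the hinge at x = 60 mm, z = 209 mm. Label centre at x = -25, y = 0, z = 149.5 mm.
- narrow_bin: The narrower bin, 115 mm across, otherwise of the same shape and with a like label; not the one to scan. The two bins may stand either way round. Origin: centre of its underside.
- charger_seat (a point): Fixed charger: black base 100 x 100 x 18 mm with an upright grey round post, diameter 42 mm, in its middle; the post rises 44 mm above the base, its last 10 mm tapered to diameter 26 mm. This point: on the post's axis at the top face of the base (18 mm above the worktop); the centre of the scanner's hood rim lies here when parked. z up.
- spice_jar: Loose glass jar, diameter 54 mm, 100 mm tall, between the bins; origin at the centre of its underside. Leave alone.
- steel_bowl: Loose steel bowl, diameter 120 mm, 50 mm tall; origin under its centre. Leave alone.
- oil_bottle: Loose green bottle, diameter 68 mm, 200 mm tall; origin under its centre. Leave alone.
- tin: Loose steel can, diameter 76 mm, 110 mm tall; origin under its centre. Leave alone.
- spatula: Loose spatula lying flat, under 30 mm high; leave alone.
- bench_scraper: Loose dough scraper lying flat, blade 110 x 75 mm with a wooden grip 16 mm thick; leave alone.
- steel_beaker: Loose steel beaker, diameter 72 mm, 80 mm tall; origin under its centre. Leave alone.
Not all that is in view belongs to the job. What is shaped like the part that bears charger_seat but blue is not meant. What is shaped like the scanner but purple is not meant.

How it is judged:
By the outcome, as a careful person would: the job done as asked, in the order asked, and still so for the second after the job is handed in, with the robot touching nothing.
It also fails if it takes over 51 s, if anything falls off the work surface, if the arm or the gripper's body presses on something with over 40 N, if the wrist force passes 120 N, or if a joint passes its speed limit or range.

## Robot

A 7-joint arm with a two-finger parallel gripper is mounted at the origin on the work surface. World frame = base frame: x ahead of the robot, y to its left, z up, the work surface at z = 0. Lengths are in m, angles in degrees, forces in N, time in s.
With the tool pointing down it reaches from about 0.425 to 0.875 m from the base axis. Payload 8.4 kg.
Tool frame: the origin (TCP) lies midway between the tips of the shut fingers; the grasp point (between the pads) lies 19 mm behind it; z points along the fingers, y is the direction in which the jaws open and shut (so a half turn about z gives the same grasp; the last joint's range is limited). The gripper opens to 85 mm and grips with 20 to 120 N. Pads are 22 mm wide; open, the fingers measure 114 mm over their backs; the gripper's body (76 mm by 85 mm) begins 54 mm behind the grasp point. The pads swing forward as they close: fully open they stand 13 mm farther back than shut.
Start: joints at [-74.782, 19.091, 2.286, 83.961, -0.768, 76.965, -3.352], TCP at [0.232, 0.607, 0.231] pointing down, gripper open.
Joint ranges: [-147.57, 147.57], [-21.85, 119.76], [-74.77, 79.35], [14.55, 137.4], [-85.83, 265.84], [4.83, 119.75], [-152.11, 152.11]. Speed limits (degrees/s): [127.2, 127.2, 159.86, 159.86, 180, 180, 180].

## Interface

Orientations are given as a 3x3 rotation matrix whose columns are the frame's x, y, z axes.
In Python, from cell import * gives the robot as it stands. Calls block until the motion is done:
- move_to(position, orientation): joint-space move of the TCP to a pose.
- move_l(position, orientation=None, v=0.15, f_stop=None): straight line of the TCP; orientation=None keeps the orientation; v is the mean speed in m/s. With f_stop (N) it stops when the force on the tool has changed by that much, and returns True; else False.
- move_joints(angles): joint-space move.
- gripper_to(opening, squeeze=None): finger opening in m; squeeze is the grip in N (None keeps the last); returns when the fingers have stopped.
- sleep(seconds).
- solve_ik(position, orientation): joint angles nearest the present ones, or None.
- get_obs(): the state.
- read_camera(name): name is "scene" or "top"; returns the picture (384x512x3 uint8, red, green, blue); there is no depth.
- camera_model(name): a dict with "fovy" (degrees; the focal length in pixels is half the picture's height over the tangent of half this angle, whatever the lens; pixels are square), "cx", "cy" (the principal point, pixels), "pose" (4x4, takes a point from camera to world coordinates). Camera axes: x right, y down, z forward; pixel columns grow to the right and rows downward; lengths in m; the calibration is good to about 2 mm. A picture is of the moment at which its call begins. camera_model takes no time and is no camera call.
A pose or a line that the arm cannot do raises IKError and nothing moves.
- hand_in(): hands the job in, once; it reports no verdict.
Trained networks look in the newest picture that a camera, given by its name, has taken for a name from the list of things; names that differ only in an ending like _2 or _b are one class to them, and where a whole thing is asked for, a point or a joint stands for the part that bears it (a point fixed in the world has none). Each returns a list of dicts, best first, with "conf" (0 to 1); they miss things now and then, are a little off and sometimes report something else, mostly with a low value. They report only what shows in the picture. A call takes as long as a camera call. They do not tell look-alikes from the thing itself.
- boxes_of(camera, name): "at" ([x, y, z] in m, in world coordinates, good to about 4 mm: the middle of the surface that is visible of it).
- silhouettes(camera, name): "pixels" (384x512 bool, what is visible of it).
- pinpoint(camera, name): "at" ([x, y, z] in m, in world coordinates, good to about 4 mm: a listed point, or the origin of a listed thing).
The state is a dict: "time_s": time; "qpos": joint angles; "joint_velocities": joint speeds; "joint_torque": joint torques, N m; "ee_pos": TCP position; "eef_rot": TCP orientation; "contact_force": force on the tool from outside, world axes, zero at the start; "moment": the same for the moment, N m; "finger_gap": finger opening in m.
Only numpy, scipy, OpenCV 4.12 (cv2) and the standard library are available. Lean on these libraries where they do the work, as an engineer would, in place of code of your own. Each camera call takes 0.05 s, during which the arm holds its last target. There are 200 camera calls.

## Working session

There is one attempt and no reset: what is moved stays moved. The work goes in short steps, each a Python script; the robot and the scene stay as the last script left them, time stands still between calls to the robot, and variables do not carry over. Pictures are saved under pics/ and viewed, about 8 in all and at most 12, crops included, and the job is handed in when it is done.

```bash
mkdir -p pics; ls
python3 - <<'E'
from cell import *
import cv2,numpy as np
for c in ["scene","top"]:
    im=read_camera(c); cv2.imwrite(f"pics/{c}0.png",cv2.resize(im[:,:,::-1],(768,576),interpolation=cv2.INTER_CUBIC))
    m=camera_model(c); print(c,m["fovy"],m["cx"],m["cy"],np.round(m["pose"],3).tolist())
    for n in ["scanner","wide_label","wide_bin","narrow_bin","charger_seat","spice_jar","steel_bowl","oil_bottle","tin","spatula","bench_scraper","steel_beaker"]:
        print(n,[(np.round(d["at"],3).tolist(),round(d["conf"],2)) for d in pinpoint(c,n)])
print(get_obs()["time_s"],get_obs()["contact_force"])
E
```

```text
pics
scene 43.90574929625635 249.9665365176509 192.16976380307685 [[-0.815, 0.45, -0.365, 1.042], [0.58, 0.643, -0.501, 0.811], [0.009, -0.62, -0.785, 1.29], [0.0, 0.0, 0.0, 1.0]]
scanner [([0.329, -0.292, 0.006], 0.59), ([0.434, -0.273, 0.003], 0.57)]
wide_label [([0.686, -0.161, 0.146], 0.66)]
wide_bin []
narrow_bin [([0.702, 0.168, 0.0], 0.9)]
charger_seat [([0.215, 0.38, 0.017], 0.89), ([0.417, 0.35, 0.019], 0.61)]
spice_jar [([0.626, -0.004, 0.004], 0.98)]
steel_bowl [([0.428, 0.013, -0.006], 0.66)]
oil_bottle [([0.617, 0.443, 0.0], 0.68), ([0.343, -0.133, -0.005], 0.54)]
tin [([0.619, -0.428, 0.006], 0.7)]
spatula [([0.342, 0.152, 0.003], 0.79)]
bench_scraper [([0.341, -0.13, -0.005], 0.84)]
steel_beaker [([0.515, 0.516, 0.006], 0.93)]
top 47.48450583677345 259.5867014871356 188.582182951622 [[-0.018, -0.997, 0.069, 0.374], [-1.0, 0.018, 0.004, 0.015], [-0.006, -0.069, -0.998, 1.482], [0.0, 0.0, 0.0, 1.0]]
scanner [([0.436, -0.271, -0.002], 0.92), ([0.33, -0.291, 0.002], 0.87)]
wide_label [([0.683, -0.164, 0.148], 0.6)]
wide_bin [([0.711, -0.164, 0.0], 0.86), ([0.434, 0.017, -0.005], 0.68)]
narrow_bin [([0.706, 0.168, -0.002], 0.65)]
charger_seat [([0.421, 0.348, 0.02], 0.9), ([0.213, 0.384, 0.019], 0.59)]
spice_jar [([0.627, -0.0, -0.001], 0.61), ([0.706, 0.168, -0.003], 0.56)]
steel_bowl [([0.432, 0.018, -0.003], 0.81)]
oil_bottle [([0.615, 0.443, 0.001], 0.93), ([0.342, 0.153, 0.004], 0.48), ([0.706, 0.168, -0.002], 0.17)]
tin [([0.621, -0.425, 0.003], 0.94)]
spatula [([0.339, 0.151, 0.003], 0.85)]
bench_scraper [([0.348, -0.134, -0.0], 0.55)]
steel_beaker [([0.519, 0.517, -0.0], 0.74)]
1.3 [ 0.03214414  0.02873109 -1.39552354]
```

View pics/scene0.png

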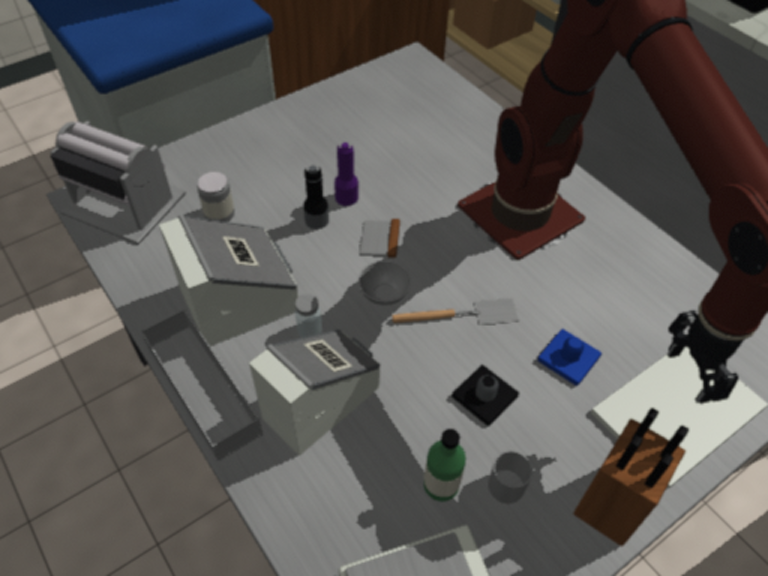

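View pics/top0.png

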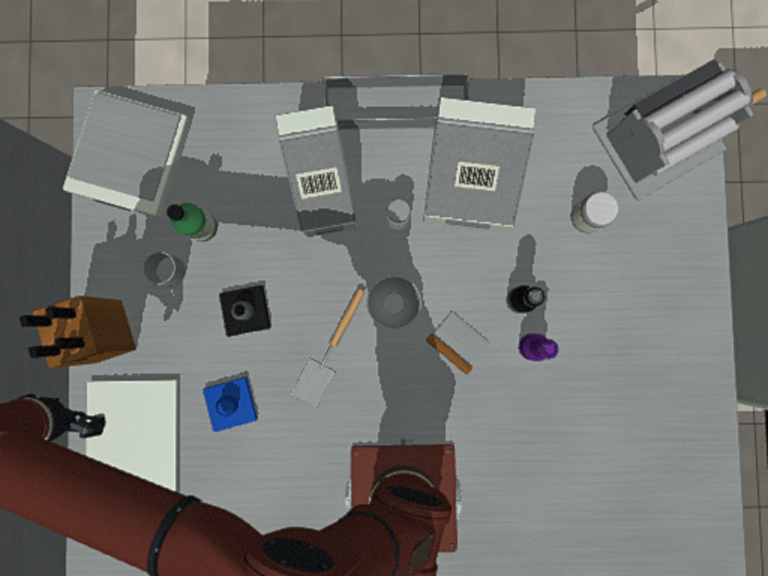

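Scene picture (768×576): the black/grey scanner stands at (315,195), with the purple look-alike beside it at (345,175). The wide bin's label is at (240,250). The black charger is at (486,393), and the blue decoy at (570,355). The top view agrees: scanner (525,298), charger (245,310), label (477,177). I'll refine these by fitting models to the silhouettes in both views.

```bash
cat > h.py <<'E'
from cell import *
import numpy as np, cv2
from scipy.optimize import minimize
from scipy.spatial.transform import Rotation as R
CAM={c:camera_model(c) for c in ("scene","top")}
def proj(c,P):
    m=CAM[c]; T=np.linalg.inv(m["pose"]); q=np.atleast_2d(P)@T[:3,:3].T+T[:3,3]
    f=192/np.tan(np.radians(m["fovy"]/2)); return q[:,:2]/q[:,2:]*f+[m["cx"],m["cy"]]
def render(c,hulls,S=4):
    im=np.zeros((384*S,512*S),np.uint8)
    for P in hulls:
        q=((proj(c,P)+0.5)*S-0.5)*16
        cv2.fillConvexPoly(im,cv2.convexHull(np.round(q).astype(np.int32)),255,shift=4)
    return cv2.resize(im,(512,384),interpolation=cv2.INTER_AREA)/255.
t=np.linspace(0,2*np.pi,40,endpoint=False)
ring=lambda d,z:np.c_[d/2*np.cos(t),d/2*np.sin(t),0*t+z]
box=lambda a,b,z0,z1:np.array([[x,y,z] for x in(-a/2,a/2) for y in(-b/2,b/2) for z in(z0,z1)])
SC=[np.r_[ring(.06,0),ring(.06,.058)],np.r_[ring(.06,.058),ring(.04,.076)],np.r_[ring(.04,.076),ring(.04,.164)],np.r_[ring(.04,.164),ring(.032,.172)]]
CH=[box(.1,.1,-.018,0),np.r_[ring(.042,0),ring(.042,.034),ring(.026,.044)]]
LB=[box(.055,.085,0,0)]
def sil(c,name,p,rad=60,take=True):
    if take: read_camera(c)
    u=proj(c,p)[0]; best=None
    for d in silhouettes(c,name):
        ys,xs=np.nonzero(d["pixels"])
        if len(xs)==0: continue
        e=np.hypot(xs.mean()-u[0],ys.mean()-u[1])
        if best is None or e<best[0]: best=(e,d["pixels"])
    return None if best is None or best[0]>rad else best[1].astype(float)
def fit(hulls,pose,x0,masks,step):
    def cost(x):
        Rm,p=pose(x); H=[h@Rm.T+p for h in hulls]
        return sum(((render(c,H)-m)**2).sum() for c,m in masks.items())
    x0=np.array(x0,float); s=np.vstack([x0]+[x0+np.eye(len(x0))[i]*step[i] for i in range(len(x0))])
    r=minimize(cost,x0,method="Nelder-Mead",options=dict(initial_simplex=s,xatol=1e-4,fatol=.05,maxiter=400))
    return r.x,r.fun
yaw=lambda a:R.from_euler("z",a,degrees=False).as_matrix()
TILT=R.from_euler("y",-35,degrees=True).as_matrix()
E
python3 - <<'E'
from h import *
def go(n,name,H,pose,x0,step):
    M={}
    for c in CAM:
        m=sil(c,name,x0[:3] )
        if m is not None: M[c]=m
    print(n,{c:int(m.sum()) for c,m in M.items()})
    for S in [M]+[{c:m} for c,m in M.items()]:
        x,f=fit(H,pose,x0,S,step); print("  ",list(S),np.round(x,4),round(f,1))
go("scanner","scanner",SC,lambda x:(np.eye(3),x[:3]),[.435,-.272,0.],[.01,.01,.01])
go("charger","charger_seat",CH,lambda x:(yaw(x[3]),x[:3]),[.419,.349,.018,-.1],[.01,.01,.01,.2])
go("label","wide_label",LB,lambda x:(yaw(x[3])@TILT,x[:3]),[.6845,-.1625,.148,-.09],[.01,.01,.01,.1])
for n in ["scanner","charger_seat","wide_label"]:
  for c in CAM: print(n,c,[np.round(d["at"],3).tolist() for k in range(2) for d in pinpoint(c,n)])
I=np.array([[1,0,0],[0,-1,0],[0,0,-1.]]);Rl=yaw(-.09)@TILT@I
n=(yaw(-.09)@TILT)[:,2]; print(n)
for a in range(-180,180,45): print(a, solve_ik(np.array([.6845,-.1625,.148])+.19*n, Rl@yaw(np.radians(a))) is not None, solve_ik([.435,-.272,.108],I@yaw(np.radians(a))) is not None, solve_ik([.419,.349,.13],I@yaw(np.radians(a))) is not None)
print(get_obs()["time_s"])
E
```

```text
scanner {'scene': 467, 'top': 376}
   ['scene', 'top'] [ 0.4344 -0.2743 -0.0171] 101.3
   ['scene'] [ 0.3746 -0.3847 -0.1336] 24.4
   ['top'] [ 0.4329 -0.2691  0.0048] 7.0
charger {'scene': 1010, 'top': 873}
   ['scene', 'top'] [0.4207 0.3476 0.0121 0.1795] 111.3
   ['scene'] [0.4217 0.3461 0.0098 0.191 ] 39.1
   ['top'] [ 0.4206  0.3587 -0.0268  0.1704] 17.4
label {'scene': 258, 'top': 468}
   ['scene', 'top'] [ 0.6852 -0.1621  0.1459 -0.1253] 48.0
   ['scene'] [ 0.6879 -0.1625  0.1503 -0.1483] 6.6
   ['top'] [ 0.6828 -0.1603  0.151  -0.1088] 15.1
scanner scene [[0.431, -0.272, 0.005], [0.325, -0.297, 0.002], [0.431, -0.272, 0.005], [0.325, -0.297, 0.002]]
scanner top [[0.33, -0.292, 0.003], [0.434, -0.269, -0.0], [0.33, -0.292, 0.003], [0.434, -0.269, -0.0]]
charger_seat scene [[0.416, 0.348, 0.013], [0.214, 0.379, 0.017], [0.416, 0.348, 0.013], [0.214, 0.379, 0.017]]
charger_seat top [[0.211, 0.383, 0.021], [0.42, 0.351, 0.015], [0.433, 0.017, -0.004], [0.211, 0.383, 0.021], [0.42, 0.351, 0.015], [0.433, 0.017, -0.004]]
wide_label scene [[0.685, -0.164, 0.145], [0.685, -0.164, 0.145]]
wide_label top [[0.683, -0.162, 0.148], [0.683, -0.162, 0.148]]
[-0.57125502  0.05155222  0.81915204]
-180 True True True
-135 True True True
-90 True True True
-45 True True True
0 True True True
45 True True True
90 True True True
135 True True True
2.5
```

Run:
```python
from h import *
BN=[np.array([[x,y,z] for y in(-.095,.095) for x,z in((-.11,0),(.11,0),(-.11,.09),(.06,.209),(.11,.209))])]
def go(n,name,H,pose,x0,step,ctr):
    M={}
    for c in CAM:
        m=sil(c,name,ctr)
        if m is not None: M[c]=m
    out=None
    for S in [M]+[{c:m} for c,m in M.items()]:
        x,f=fit(H,pose,x0,S,step); print(n,list(S),np.round(x,4),round(f,1),[int(m.sum()) for m in S.values()])
go("bin","wide_bin",BN,lambda x:(yaw(x[2]),np.r_[x[:2],0]),[.711,-.164,-.12],[.01,.01,.1],[.711,-.164,.1])
go("charger","charger_seat",CH,lambda x:(yaw(x[2]),np.r_[x[:2],.018]),[.419,.349,.18],[.01,.01,.1],[.419,.349,.018])
go("scanner","scanner",SC,lambda x:(np.eye(3),np.r_[x[:2],0]),[.433,-.270],[.01,.01],[.433,-.27,.09])
D=np.diag([1,-1,-1.])
try:
    move_to([.3,.5,.36],D); move_to([.45,0.05,.36],D); move_to([.433,-.270,.30],D)
except Exception as e: print(repr(e))
o=get_obs(); print(o["time_s"],o["ee_pos"],np.round(o["qpos"],1),o["finger_gap"],o["contact_force"])
```

```text
bin ['scene', 'top'] [ 0.7103 -0.1664 -0.1306] 236.0 [5403, 5381]
bin ['scene'] [ 0.7115 -0.1675 -0.1249] 126.6 [5403]
bin ['top'] [ 0.7092 -0.1658 -0.1344] 70.1 [5381]
charger ['scene', 'top'] [0.4219 0.3478 0.1925] 96.8 [1013, 890]
charger ['scene'] [0.4237 0.3479 0.1709] 42.3 [1013]
charger ['top'] [0.4206 0.3489 0.1853] 37.3 [890]
scanner ['scene', 'top'] [ 0.4362 -0.2719] 95.9 [540, 343]
scanner ['scene'] [ 0.4383 -0.2699] 37.4 [540]
scanner ['top'] [ 0.4324 -0.2706] 27.1 [343]
8.2583 [ 0.43390829 -0.26848531  0.30008136] [-41.2  -3.3  66.9  99.2   3.1  82.1 -64.5] 0.0854085003556263 [ 0.31501356  0.46828691 -0.34188365]
```

Run:
```python
from h import *
D=np.diag([1,-1,-1.])
p=np.array([.4345,-.271,.110])
o=get_obs(); print(o["ee_pos"],np.round(o["eef_rot"],3).tolist())
print(move_l(p+[0,0,.09],D,v=.15), move_l(p,D,v=.1,f_stop=12))
o=get_obs(); print("down",o["ee_pos"],o["contact_force"])
gripper_to(0.03,50)
o=get_obs(); print("grip",o["finger_gap"],o["contact_force"],o["ee_pos"])
print(move_l(p+[0,0,.05],D,v=.1))
o=get_obs(); print("up",o["finger_gap"],o["contact_force"],o["ee_pos"],o["time_s"])
for c in CAM: read_camera(c)
im=np.hstack([cv2.resize(read_camera(c)[int(v)-60:int(v)+60,int(u)-60:int(u)+60],(400,400),interpolation=cv2.INTER_CUBIC) for c in CAM for u,v in [proj(c,[.434,-.271,.15])[0]]])
cv2.imwrite("pics/grip.png",im[:,:,::-1])
```

```text
[ 0.43390829 -0.26848531  0.30008136] [[1.0, 0.002, -0.0], [0.002, -1.0, 0.0], [-0.0, -0.0, -1.0]]
False False
down [ 0.43485187 -0.27129516  0.1105684 ] [0.28027746 0.17661836 0.2898114 ]
grip 0.03925461274626304 [-8.79216512e-04  1.43080084e+00  5.85156292e+00] [ 0.43484269 -0.27098682  0.11042647]
False
up 0.03951718352892651 [ 0.09587938 -0.3272739  -2.2341624 ] [ 0.43444538 -0.27055101  0.15965032] 11.2667
```

View pics/grip.png

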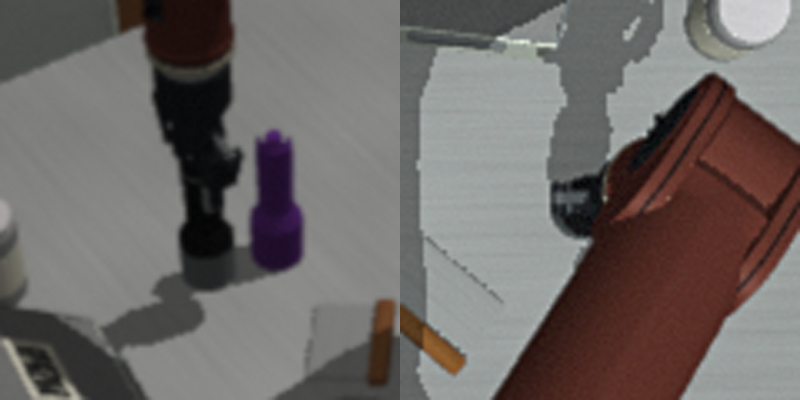

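The grasp view shows the scanner lifted and hanging upright (hood at about (207,260)), clear of the purple one. Next is aiming.

Run:
```python
from h import *
D=np.diag([1,-1,-1.])
a=-.127; L=yaw(a)@TILT; n=L[:,2]; lab=np.array([.7103,-.1664,0])+yaw(a)@[-.025,0,.1495]
T=L@D; goal=lab+n*(.08+.1104)
print("label",lab,"n",n)
move_l([.4345,-.271,.33],D,v=.25)
move_to(goal+n*.12,T)
o=get_obs(); print(o["time_s"],o["ee_pos"],np.round(o["qpos"],1))
print(move_l(goal,T,v=.12,f_stop=12))
sleep(.3)
o=get_obs(); print("aim",o["time_s"],o["ee_pos"]-goal,np.degrees(np.arccos(-o["eef_rot"][:,2]@n)),o["contact_force"],o["finger_gap"],np.abs(o["joint_velocities"]).max())
for c in CAM:
    im=read_camera(c)
    for q in ("scanner_spot","wide_label","scanner"): print(c,q,[(np.round(d["at"],3).tolist(),round(d["conf"],2)) for d in pinpoint(c,q)])
    u,v=proj(c,lab)[0].astype(int); cv2.imwrite(f"pics/aim_{c}.png",cv2.resize(im[max(v-100,0):v+80,u-90:u+90],(400,400),interpolation=cv2.INTER_CUBIC)[:,:,::-1])
cv2.imwrite("pics/aim.png",np.hstack([cv2.imread(f"pics/aim_{c}.png") for c in CAM]))
print(get_obs()["time_s"])
```

```text
label [ 0.68550134 -0.16323353  0.1495    ] n [-0.56895704  0.07264855  0.81915204]Traceback (most recent call last):
  File "<stdin>", line 7, in <module>
cell.IKError: the arm cannot take that pose within its joint ranges
```

Run:
```python
from h import *
D=np.diag([1,-1,-1.])
a=-.127; L=yaw(a)@TILT; n=L[:,2]; lab=np.array([.7103,-.1664,0])+yaw(a)@[-.025,0,.1495]
goal=lab+n*.1904
o=get_obs();print(o["time_s"],o["ee_pos"],np.round(o["qpos"],1))
for d in range(-180,180,20):
    T=L@D@yaw(np.radians(d)); 
    r=[solve_ik(goal+n*h,T) for h in (0,.06,.12)]
    print(d,[None if q is None else np.round(q).astype(int).tolist() for q in r])
```

```text
12.3 [ 0.43399121 -0.27074764  0.3286727 ] [-43.   -4.3  68.1  96.1   4.   85.6 -65.3]
-180 [[-36, -20, 39, 117, 20, 45, 77], [-19, -22, 23, 115, 12, 50, 83], None]
-160 [[-29, -18, 33, 117, 15, 43, 61], [-19, -22, 23, 115, 12, 50, 63], None]
-140 [[-29, -18, 33, 117, 15, 43, 41], [-19, -22, 23, 115, 12, 50, 43], None]
-120 [[-29, -18, 33, 117, 15, 43, 21], [-19, -22, 23, 115, 12, 50, 23], None]
-100 [[-29, -18, 33, 117, 15, 43, 1], [-19, -22, 23, 115, 12, 50, 3], None]
-80 [[-29, -18, 33, 117, 15, 43, -19], [-19, -22, 23, 115, 12, 50, -17], None]
-60 [[-29, -18, 33, 117, 15, 43, -39], [-19, -22, 23, 115, 12, 50, -37], None]
-40 [[-29, -18, 33, 117, 15, 43, -59], [-19, -22, 23, 115, 12, 50, -57], None]
-20 [[-29, -18, 33, 117, 15, 43, -79], [-19, -22, 23, 115, 12, 50, -77], None]
0 [[-29, -18, 33, 117, 15, 43, -99], [-19, -22, 23, 115, 12, 50, -97], None]
20 [[-39, -22, 41, 118, 23, 45, -125], [-19, -22, 23, 115, 12, 50, -117], None]
40 [[-30, -18, 34, 117, 16, 43, -139], [-5, -19, 13, 115, 4, 49, -130], None]
60 [[-13, -15, 21, 117, 7, 42, -152], [-9, -20, 16, 115, 7, 49, -152], None]
80 [[64, -13, -44, 114, -23, 43, -147], [54, -18, -32, 113, -23, 50, -147], None]
100 [None, None, None]
120 [[-29, -18, 33, 117, 15, 43, 141], [-19, -22, 23, 115, 12, 50, 143], None]
140 [[-29, -18, 33, 117, 15, 43, 121], [-19, -22, 23, 115, 12, 50, 123], None]
160 [[-29, -18, 33, 117, 15, 43, 101], [-19, -22, 23, 115, 12, 50, 103], None]
```

Run:
```python
from h import *
D=np.diag([1,-1,-1.])
a=-.127; L=yaw(a)@TILT; n=L[:,2]; lab=np.array([.7103,-.1664,0])+yaw(a)@[-.025,0,.1495]
T=L@D; goal=lab+n*(.08+.1104)
move_to(goal+n*.04,T)
o=get_obs(); print(o["time_s"],o["ee_pos"],np.round(o["qpos"],1))
print(move_l(goal,T,v=.1,f_stop=12))
sleep(.3)
o=get_obs(); print("aim",o["time_s"],o["ee_pos"]-goal,np.degrees(np.arccos(-o["eef_rot"][:,2]@n)),o["contact_force"],o["finger_gap"],np.abs(o["joint_velocities"]).max())
for c in CAM:
    im=read_camera(c)
    for q in ("scanner_spot","wide_label","scanner"): print(c,q,[(np.round(d["at"],3).tolist(),round(d["conf"],2)) for d in pinpoint(c,q)])
    u,v=proj(c,lab)[0].astype(int); cv2.imwrite(f"pics/aim_{c}.png",cv2.resize(im[max(v-100,0):v+80,u-90:u+90],(400,400),interpolation=cv2.INTER_CUBIC)[:,:,::-1])
cv2.imwrite("pics/aim.png",np.hstack([cv2.imread(f"pics/aim_{c}.png") for c in CAM]))
print(get_obs()["time_s"])
```

```text
13.15 [ 0.55362345 -0.14793251  0.3366547 ] [-17.7 -19.6  23.3 116.   10.8  47.5 -95.4]
False
aim 14.0 [ 1.64876572e-05 -7.23169011e-05  5.95892180e-04] 0.047826596921552354 [-0.42849663 -0.09086873 -1.85315417] 0.0391627642379811 0.12840147950250613
scene scanner_spot []
scene wide_label [([0.689, -0.163, 0.144], 0.77)]
scene scanner [([0.328, -0.293, 0.001], 0.86), ([0.642, -0.158, 0.218], 0.65), ([0.698, 0.167, 0.001], 0.55), ([0.612, 0.444, 0.002], 0.31)]
top scanner_spot []
top wide_label [([0.687, -0.162, 0.149], 0.69), ([0.628, 0.002, -0.0], 0.2)]
top scanner [([0.64, -0.154, 0.213], 0.85), ([0.328, -0.292, 0.004], 0.67)]
14.4
```

View pics/aim.png

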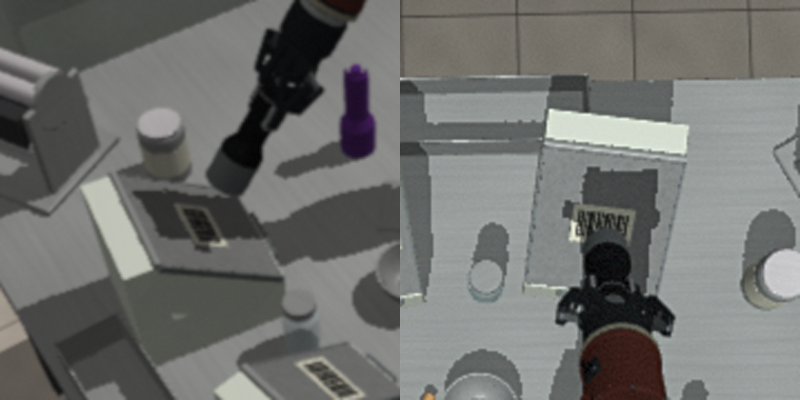

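Both views show the hood standing off from the label (scene (230,170), label (205,225)). The detected rim (.641,-.156,.215) matches the planned (.640,-.157,.215). I'll check the axis tilt, then hold.

Run:
```python
from h import *
D=np.diag([1,-1,-1.])
a=-.127; L=yaw(a)@TILT; n=L[:,2]; lab=np.array([.7103,-.1664,0])+yaw(a)@[-.025,0,.1495]
o=get_obs(); t0=o["time_s"]; tcp=o["ee_pos"]
M={}
for c in CAM:
    m=sil(c,"scanner",lab+.12*n,40)
    if m is not None: M[c]=m
H=[SC[0],SC[1],np.r_[ring(.04,.076),ring(.04,.1)]]
def pose(x):
    Rm=L@R.from_euler("xy",x[:2]).as_matrix(); return Rm,tcp+n*.015-Rm@[0,0,.1254+x[2]]
for S in [M]+[{c:m} for c,m in M.items()]:
    x,f=fit(H,pose,[0,0,0],S,[.08,.08,.005]); print(list(S),"tilt deg",np.degrees(x[:2]).round(1),x[2].round(4),round(f,1),[int(m.sum()) for m in S.values()])
sleep(2.6)
o2=get_obs(); print(t0,o2["time_s"],o2["ee_pos"]-tcp)
for q in (0,45,-45,90,-90,180): # feasibility of park
    r=[solve_ik([.421,.3485,z],D@yaw(np.radians(q))) for z in (.129,.24,.34)]; print(q,[None if s is None else np.round(s).astype(int).tolist() for s in r])
```

```text
['top'] tilt deg [ 1.2 -1.3] -0.0106 56.2 [586]
['top'] tilt deg [ 1.2 -1.3] -0.0106 56.2 [586]
14.4 17.2 [ 2.29409991e-05  1.27342466e-05 -1.88883866e-05]
0 [[-27, 13, -20, 105, 5, 63, -138], [-27, 8, -19, 97, 3, 76, -137], [-26, 6, -20, 87, 2, 87, -136]]
45 [[-104, 29, 77, 108, -31, 68, -151], None, None]
-45 [[-36, 12, -9, 105, 2, 63, -91], [-36, 7, -9, 97, 1, 75, -90], [-37, 5, -8, 88, 1, 87, -90]]
90 [[8, 23, -63, 103, 22, 67, 118], [10, 16, -63, 95, 14, 78, 124], [10, 13, -63, 86, 11, 88, 127]]
-90 [[-54, 12, 11, 106, -2, 62, -42], [-53, 7, 9, 98, -1, 75, -43], [-51, 5, 7, 89, -1, 87, -44]]
180 [[8, 23, -63, 103, 22, 67, 28], [10, 16, -63, 95, 14, 78, 34], [10, 13, -63, 86, 11, 88, 37]]
```

Run:
```python
from h import *
D=np.diag([1,-1,-1.]); P=D@yaw(np.radians(-60))
n=(yaw(-.127)@TILT)[:,2]
o=get_obs(); print(move_l(o["ee_pos"]+n*.05,v=.12))
move_to([.45,.02,.38],D@yaw(np.radians(-30)))
move_to([.421,.3485,.27],P)
move_l([.421,.3485,.20],P,v=.15); sleep(.3)
o=get_obs(); print(o["time_s"],o["ee_pos"],np.round(o["qpos"],1),o["finger_gap"],o["contact_force"])
tcp=o["ee_pos"]
for c in CAM:
    im=read_camera(c)
    for q in ("scanner","charger_seat"): print(c,q,[(np.round(d["at"],3).tolist(),round(d["conf"],2)) for d in pinpoint(c,q)])
    m=sil(c,"scanner",tcp-[0,0,.06],50,False)
    if m is not None:
        x,f=fit([SC[0],SC[1]],lambda x:(np.eye(3),np.r_[x,tcp[2]-.1104]),tcp[:2],{c:m*(np.arange(384)[:,None]>(0 if c=="top" else proj(c,tcp-[0,0,.03])[0,1]))},[.005,.005]); print("fit",x,f,m.sum())
    u,v=proj(c,[.421,.3485,.06])[0].astype(int); cv2.imwrite(f"pics/pk_{c}.png",cv2.resize(im[v-50:v+50,u-50:u+50],(400,400),interpolation=cv2.INTER_CUBIC)[:,:,::-1])
cv2.imwrite("pics/pk.png",np.hstack([cv2.imread(f"pics/pk_{c}.png") for c in CAM]))
```

```text
False
20.775 [0.42129769 0.34872407 0.20076965] [-47.    8.2   3.  101.   -0.5  70.7 -73.9] 0.03904494749804302 [ 0.68814956  0.45940025 -1.15436516]
scene scanner [([0.424, 0.35, 0.092], 0.96), ([0.33, -0.294, 0.003], 0.76)]
scene charger_seat [([0.213, 0.381, 0.018], 0.67), ([0.416, 0.347, 0.016], 0.63), ([0.342, -0.133, -0.003], 0.26)]
fit [0.42309789 0.34757036] 65.4962245290273 714.0
top scanner [([0.327, -0.293, 0.002], 0.86), ([0.421, 0.351, 0.089], 0.75)]
top charger_seat [([0.422, 0.35, 0.016], 0.93)]
fit [0.42076535 0.34391715] 125.26840445982315 247.0
```

View pics/pk.png

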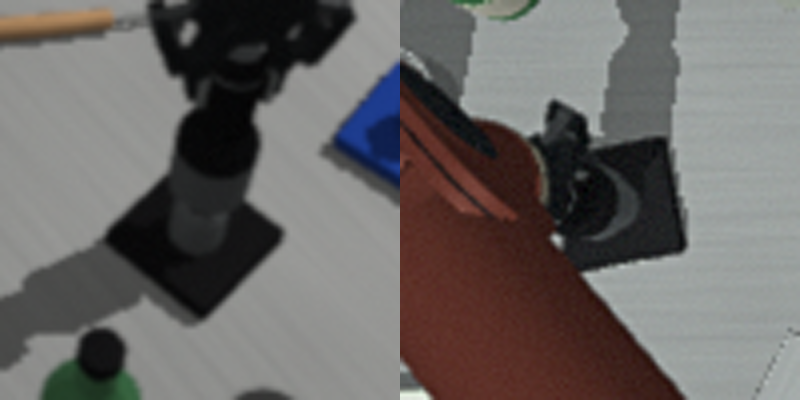

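The charger view shows the hood's rim (210,195) over the post (195,225), lined up by eye; the numbers agree within about 3 mm. I'll lower it with a force guard.

Run:
```python
from h import *
P=np.diag([1,-1,-1.])@yaw(np.radians(-60))
xy=[.4205,.3487]
b=get_obs()["contact_force"]
for z,f in ((.165,6),(.15,6),(.137,6),(.124,8)):
    s=move_l([*xy,z],P,v=.05,f_stop=f); o=get_obs()
    print(z,s,o["ee_pos"].round(4),(o["contact_force"]-b).round(1),np.round(o["moment"],2),o["time_s"])
    if s: break
for c in CAM:
    read_camera(c); print(c,[(np.round(d["at"],3).tolist(),round(d["conf"],2)) for d in pinpoint(c,"scanner")])
```

```text
0.165 False [0.4206 0.3488 0.1652] [-0.5 -0.3 -0.3] [ 0.02 -0.02  0.03] 22.025
0.15 False [0.4203 0.3485 0.1496] [-0.5  0.3 -0.9] [ 0.02 -0.04  0.03] 22.475
0.137 False [0.4203 0.3485 0.1366] [0.1 0.4 0.3] [-0.03 -0.04 -0.01] 22.8833
0.124 True [0.4211 0.3496 0.1278] [-0.2  0.6  4.8] [ 0.28 -0.1   0.  ] 23.15
scene [([0.423, 0.35, 0.02], 0.96), ([0.334, -0.292, 0.004], 0.88)]
top [([0.33, -0.291, 0.0], 0.9), ([0.423, 0.351, 0.017], 0.71)]
```

Fully down: contact came at TCP z .1278, against .1284 predicted. Releasing.

Run:
```python
from h import *
P=np.diag([1,-1,-1.])@yaw(np.radians(-60))
gripper_to(.055); gripper_to(.085); 
o=get_obs(); print(o["finger_gap"],o["contact_force"])
p=o["ee_pos"]
print(move_l([p[0],p[1],.26],P,v=.12,f_stop=10)); move_l([p[0],p[1],.36],P,v=.2); move_to([.45,.10,.38],np.diag([1,-1,-1.])@yaw(np.radians(-60)))
o=get_obs(); print(o["time_s"],o["ee_pos"],o["contact_force"])
for c in CAM:
    im=read_camera(c)
    cv2.imwrite(f"pics/end_{c}.png",cv2.resize(im,(400,300),interpolation=cv2.INTER_AREA)[:,:,::-1])
    for n in ["scanner","spice_jar","steel_bowl","oil_bottle","tin","spatula","bench_scraper","steel_beaker"]:
        print(c,n,[(np.round(d["at"],3).tolist(),round(d["conf"],2)) for d in pinpoint(c,n)][:2])
    u,v=proj(c,[.421,.3485,.08])[0].astype(int); cv2.imwrite(f"pics/z_{c}.png",cv2.resize(im[v-50:v+50,u-50:u+50],(300,300),interpolation=cv2.INTER_CUBIC)[:,:,::-1])
cv2.imwrite("pics/end.png",np.vstack([np.hstack([cv2.imread(f"pics/end_{c}.png") for c in CAM]),np.hstack([cv2.imread(f"pics/z_{c}.png") for c in CAM]+[np.zeros((300,200,3),np.uint8)])]))
```

```text
0.08495430740756425 [-0.49117332 -0.32796306 -0.06546826]
False
26.95 [0.44971923 0.10162528 0.37937568] [ 0.54033195  1.41659048 -0.11251767]
scene scanner [([0.421, 0.35, 0.02], 0.63)]
scene spice_jar [([0.627, -0.002, 0.002], 0.56)]
scene steel_bowl []
scene oil_bottle [([0.612, 0.446, 0.002], 0.61), ([0.416, 0.348, 0.016], 0.38)]
scene tin [([0.619, -0.431, 0.0], 0.68)]
scene spatula [([0.342, 0.152, 0.001], 0.91)]
scene bench_scraper [([0.343, -0.133, -0.004], 0.91)]
scene steel_beaker [([0.518, 0.518, 0.004], 0.62)]
top scanner [([0.419, 0.351, 0.017], 0.78), ([0.332, -0.289, 0.002], 0.55)]
top spice_jar [([0.628, 0.004, 0.002], 0.68)]
top steel_bowl [([0.435, 0.016, -0.004], 0.71)]
top oil_bottle [([0.612, 0.447, -0.001], 0.84), ([0.624, -0.424, 0.002], 0.6)]
top tin [([0.421, 0.347, 0.014], 0.33)]
top spatula []
top bench_scraper [([0.351, -0.136, 0.002], 0.63), ([0.42, 0.351, 0.02], 0.46)]
top steel_beaker [([0.518, 0.517, -0.003], 0.62), ([0.687, -0.164, 0.149], 0.29)]
```

View pics/end.png

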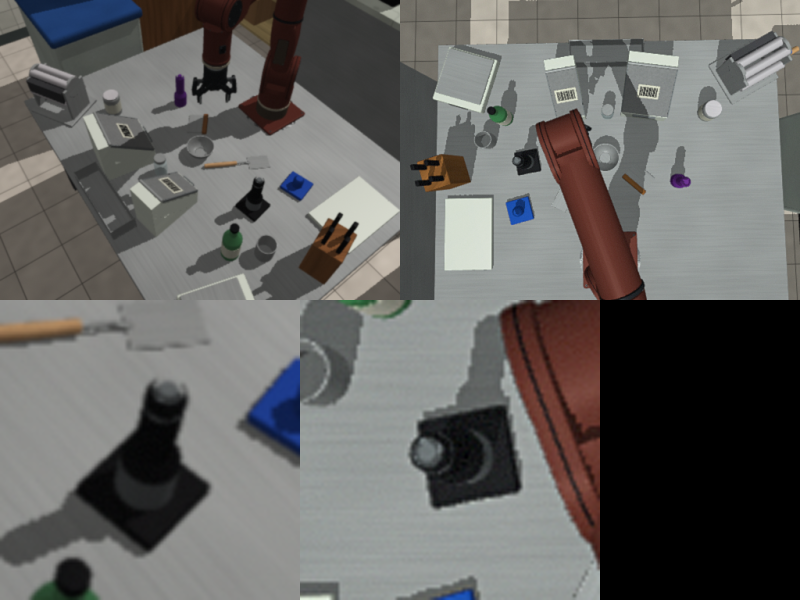

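The scanner stands upright and fully down on the black charger (crop (150,470)). The other things have not moved, and the arm is clear.

```bash
python3 -c "
from cell import *
hand_in(); print(get_obs()['time_s'])"
```

```text
the job is handed in; nothing more can be done
the job is handed in; nothing more can be done
```

The job is done and handed in at about 27 s of the 51 s allowed. I picked up the black scanner from above and aimed it at the wide bin's label with the hood 80 mm off. It held still for about 3 s with less than 0.1 mm of drift. I then lowered it over the black charger's post, let go and moved the arm clear.

**Checks that agreed:**
- **Aim:** the detected rim was within about 3 mm of the plan in both views, and the tool axis was 0.05° off the measured label normal.
- **Parking:** contact came at TCP height 127.8 mm, against 128.4 mm predicted for fully down. The final rim was at about (0.420, 0.350, 0.018), on the charger seat.
- **Other things:** they were found at their starting places within the detectors' error. The force never came near a limit in any reading I took.

**Checks that were weak or failed:**
- The scanner_spot detector found nothing while aiming, so the spot was judged from the rim and the tool axis.
- The tilt of the scanner in the hand came from the top view only, at about 1–2°, and that fit's offset along the axis was poor: 11 mm off and not trusted.
- The first standoff pose was out of reach, so I used a nearer one.
- In the last look the steel bowl was missed in the scene view, and the spatula and tin in the top view. Each was found in the other view.

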